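# Match the two worktop lights on the fader panel

## Task

On the small control panel on the worktop, two faders with black bar-shaped grips dim the two worktop lights, and a third with a round knob sets the fan. One light is turned down: slide its bar grip, the one near your end of its track, away from you along its track until it is at the same setting as the other bar grip (the two in line side by side), then let go. Leave the other bar grip and the round knob where they are.

Things in the scene. Friction and masses are not known exactly. Their poses are not given: they have to be found in the camera images.
- low_grip (a point): Centre, half-way up, of the bar grip that is turned down: black block, 20 mm along its track, 36 across, 36 high (deck 18.5 mm below this point), thin white line across its top. Starts within 20 mm of the near end of its straight level 120 mm track. Slides with about 2 N of friction, stays where left, cannot lift or turn. x points along the track, away from the robot; z up.
- high_grip (a point): Centre, half-way up, of the other bar grip, same shape, size and height, standing 45 to 105 mm farther along its own parallel 120 mm track. It shows the wanted level and must stay. x points along the track, away from the robot; z up.
- fan_grip (a point): Centre, half-way up, of the fan fader's round black knob, 26 mm across and 36 high, anywhere on a third parallel 120 mm track. It must stay. x points along the track, away from the robot; z up. (Wall cupboards and a shelf hang over the right and far part of the worktop, beyond x = 0.52 and y < 0, from 0.48 m up: keep the wrist clear when swinging past.)
- plate: Fixed aluminium plate, 206 x 262 x 8 mm, origin at the centre of its underside, x along the tracks. On it lie three white modules 190 x 78 x 16 mm side by side, 85 mm apart, in any order, each with a track along its centre line; their deck is 24 mm above the worktop. The tracks' ends are in line: grips are level when they have the same x in this frame.

How it is judged:
By the outcome, as a careful person would: the job done as asked, in the order asked, and still so for the second after the job is handed in, with the robot touching nothing.
It also fails if it takes over 29 s, if anything falls off the work surface, if the arm or the gripper's body presses on something with over 40 N, if the wrist force passes 120 N, or if a joint passes its speed limit or range.

## Robot

A 7-joint arm with a two-finger parallel gripper is mounted at the origin on a cart in front of the work surface, level with it; the furniture and walls round the work are solid. World frame = base frame: x ahead of the robot, y to its left, z up, the work surface at z = 0. Lengths are in m, angles in rad, forces in N, time in s.
With the tool pointing down it reaches from about 0.425 to 0.875 m from the base axis. Payload 4.7 kg.
Tool frame: the origin (TCP) lies on the mounting face of the last link; the fingertips stand 182 mm ahead of it and the grasp point (between the pads) lies 164 mm ahead of it; z points along the fingers, y is the direction in which the jaws open and shut (so a half turn about z gives the same grasp; the last joint's range is limited). The gripper opens to 87 mm and grips with 3 to 60 N. Pads are 19 mm wide; open, the fingers measure 117 mm over their backs; the gripper's body (75 mm by 190 mm) begins 51 mm behind the grasp point.
Start: joints at [-1.218, 0.321, -0.07, 1.45, 0.023, 1.371, -0.057], TCP at [0.216, 0.613, 0.405] pointing down, gripper open.
Joint ranges: [-2.86, 2.86], [-0.3, 2.09], [-1.38, 1.24], [0.06, 2.45], [-1.56, 4.7], [0.09, 2.05], [-2.69, 2.69]. Speed limits (rad/s): [2.57, 2.57, 3.14, 3.14, 3.14, 3.14, 3.14].

## Interface

Orientations are given as a rotation vector (axis times angle).
In Python, from bench import ctrl gives the robot as it stands. The module is installed in compiled form; this text tells all that it offers.
- The arm moves only by the tool play_rows, never from a script. Its argument "targets" is text: rows parted by semicolons, each of 7 numbers parted by spaces: the shift along the tool's x, y, z in cm, then the turn, a rotation vector about the tool's x, y, z in rad, then the opening, from -1 (shut) to 1 (fully open). In form: x y z ax ay az grip; .... A call has 1 to 20 rows; each row shifts and turns the pose as measured when the row begins, along the tool's axes as they then stand; what a row does not reach is not made up. A row lasts 1/8 s, in which the tool goes at most 62.5 mm and 10.7 degrees, less where a joint would pass 70% of its speed; a pose out of reach is approached as far as the arm can. A call is refused whole if a number of a shift passes 6.25 or a number of a turn 0.188, either way. A call with a gripper value outside its range is refused whole. The fingers move at their own pace and stop on an object; "newtons" is the grip in N (left out, the last holds). Time passes only in rows, so rows that do not move let the fingers close. It gives the time, the measured TCP pose, the force and the opening at its end, in the units of the state.
- ctrl.get_state(): the state, without advancing time (a new reading comes with each control period).
- ctrl.get_image(name): name is "scene" or "top" or "wrist"; returns a dict with "pixels" (480x640x3 uint8, blue, green, red), "depth" (480x640 float32, m along the optical axis (not along the pixel's ray), 0 where there is no reading), "intrinsics" (3x3 intrinsics, pixels), "k1" (the pictures are not rectified: a ray, as slopes to the right and down, at radius r is drawn at 1 + k1 r^2 times it, then the intrinsics apply), "R" (3x3) and "t" (3): a world point X has camera coordinates R X + t. Camera axes: x right, y down, z forward; pixel columns grow to the right and rows downward; lengths in m; the calibration is good to about 2 mm. A picture is of the moment at which its call begins.
- ctrl.close_job(): hands the job in, once; it reports no verdict.
The state is a dict: "time": time; "joint_positions": joint angles; "qd": joint speeds; "joint_torque": joint torques, N m; "position": TCP position; "tool_rot": TCP orientation; "ft_force": force on the tool from outside, world axes, zero at the start; "torque": the same for the moment, N m; "grip_width": opening from 0.0 (shut) to 1.0 (fully open).
Only numpy, scipy, OpenCV 4.12 (cv2) and the standard library are available. Lean on these libraries where they do the work, as an engineer would, in place of code of your own. Each camera call takes 0.05 s, during which the arm holds its last target.

## Working session

There is one attempt and no reset: what is moved stays moved. The work goes in short steps, Python scripts to look and compute and a tool call to move; the robot and the scene stay as the last step left them, time stands still between calls to the robot, and variables do not carry over. Pictures are saved under pics/ and viewed, and the job is handed in when it is done.

Besides the shell and the picture viewer there is one more tool, called after "Call:" as name(argument=value, ...) on one line, values as JSON. play_rows: Moves the arm, as the interface text tells. Its arguments: {"type":"object","properties":{"targets":{"type":"string"},"newtons":{"type":"number"}},"required":["targets"]}

```bash
mkdir -p pics; cat > h.py <<'E'
import numpy as np,cv2
from bench import ctrl
def grab(n,tag):
    d=ctrl.get_image(n); cv2.imwrite(f'pics/{tag}.png',d['pixels']); np.savez(f'pics/{tag}.npz',**d); return d
def ray_plane(d,uv,z):
    K=d['intrinsics'];k1=float(d['k1'])
    n=cv2.undistortPoints(np.array(uv,float).reshape(-1,1,2),K,np.array([k1,0,0,0,0.])).reshape(-1,2)
    R=d['R'];t=d['t'];c=-R.T@t
    w=np.c_[n,np.ones(len(n))]@R
    return c+w*((z-c[2])/w[:,2])[:,None]
E
python3 - <<'E'
from h import *
print(ctrl.get_state())
for n in('scene','top'):
    d=grab(n,n+'0');print(n,-d['R'].T@d['t'],d['k1'],d['intrinsics'])
E
```

```text
{'time': 0.0, 'joint_positions': array([-1.21791835,  0.32182701, -0.07009477,  1.45168204,  0.02260621,
        1.37079561, -0.05690518]), 'qd': array([-0.0007873 ,  0.00026949, -0.00038972, -0.00055335, -0.00049988,
        0.00198163,  0.0023599 ]), 'joint_torque': array([ 2.74487036e-05, -4.91286492e+01, -4.03772732e-01, -3.12525058e+01,
       -6.39067660e-02,  4.32209868e-02,  1.73617427e-04]), 'position': array([0.21597469, 0.61284998, 0.40365512]), 'tool_rot': array([-5.29515856e-01, -3.09641765e+00,  3.00268672e-03]), 'ft_force': array([-0.5699715 ,  0.08228541,  0.01719749]), 'torque': array([0.02221026, 0.01165894, 0.01428792]), 'grip_width': 0.9968891719942985}
scene [-0.06280293  0.55862003  0.51346641] 0.02250328945986179 [[592.05815991   0.         319.69833798]
 [  0.         592.05815991 257.62942829]
 [  0.           0.           1.        ]]
top [0.40908465 0.13638247 0.92210122] -0.09130428260664267 [[549.87807102   0.         328.33215715]
 [  0.         549.87807102 243.67012786]
 [  0.           0.           1.        ]]
```

View pics/scene0.png

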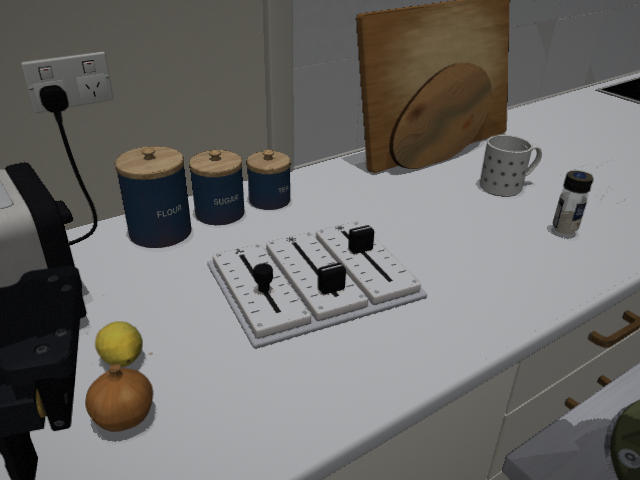

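View pics/top0.png

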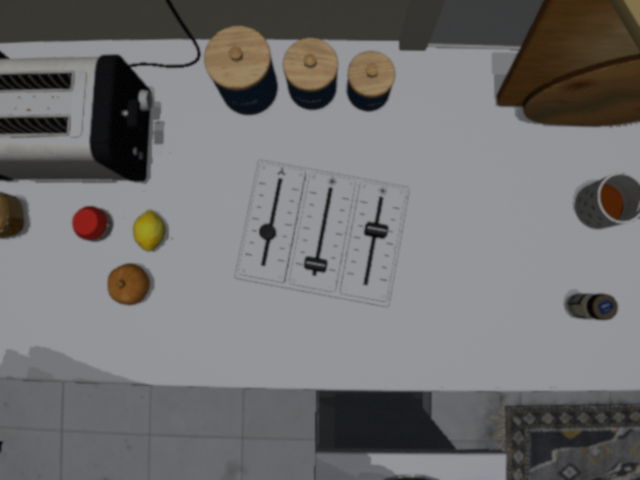

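Top view: fan knob (267,232), low grip (316,265), high grip (376,230), plate spanning about (235–410, 158–306). Scene view: low grip (331,278), high grip (361,238), knob (262,273). Now I'll measure them in both views.

```bash
python3 - <<'E'
from h import *
L=lambda n:dict(np.load(f'pics/{n}0.npz'))
t=L('top');s=L('scene')
p=t['pixels'];cv2.imwrite('pics/topz.png',cv2.resize(p[150:315,225:420],None,fx=4,fy=3.6,interpolation=cv2.INTER_CUBIC)[:600,:800])
cv2.imwrite('pics/scz.png',cv2.resize(s['pixels'][215:345,205:430],None,fx=3.5,fy=3.5,interpolation=cv2.INTER_CUBIC))
g=p.max(2)
m=np.zeros_like(g);m[165:300,240:405]=(g[165:300,240:405]<70)*255
cs,_=cv2.findContours(m,cv2.RETR_EXTERNAL,cv2.CHAIN_APPROX_NONE)
for c in cs:
    if len(c)<15: continue
    # track pixels: narrow
    x,y,w,h=cv2.boundingRect(c);print('contour',x,y,w,h)
    mm=np.zeros_like(m);cv2.drawContours(mm,[c],-1,255,-1)
    core=cv2.morphologyEx(mm,cv2.MORPH_OPEN,np.ones((6,6)))
    v,u=np.nonzero(core)
    if len(u): print(' grip blob',u.mean(),v.mean(),len(u),ray_plane(t,[[u.mean(),v.mean()]],.0605), cv2.minAreaRect(np.c_[u,v].astype(np.float32)))
    tr=mm&~cv2.dilate(core,np.ones((7,7)));v,u=np.nonzero(tr)
    P=ray_plane(t,np.c_[u,v],.024);f=cv2.fitLine(P[:,:2].astype(np.float32),cv2.DIST_HUBER,0,.01,.01).ravel()
    sg=(P[:,:2]-f[2:])@f[:2];print(' track dir',np.degrees(np.arctan2(f[1],f[0])),'pt',f[2:],'ext',sg.min(),sg.max(),'ends',f[2:]+f[:2]*sg.min(),f[2:]+f[:2]*sg.max())
E
```

```text
contour 364 198 24 86
 grip blob 374.364406779661 233.71186440677965 118 [[0.50609973 0.06846335 0.0605    ]] ((374.5, 233.5), (7.0, 17.0), 90.0)
 track dir -10.122039 pt [0.4884269  0.06956364] ext -0.06055118955779995 0.0827114500916116 ends [0.42881814 0.08020524] [0.569851   0.05502748]
contour 305 188 27 87
 grip blob 316.1551020408163 264.9142857142857 245 [[0.45543796 0.15935444 0.0605    ]] ((316.0, 265.0), (12.0, 20.0), 90.0)
 track dir -9.704014 pt [0.5289264 0.1489454] ext -0.05619978084818777 0.057119419719056326 ends [0.47353072 0.15841835] [0.58522851 0.13931745]
contour 260 179 22 86
 grip blob 268.3076923076923 232.5025641025641 195 [[0.50542359 0.23584632 0.0605    ]] ((268.0, 232.5), (15.0, 14.0), 90.0)
 track dir -9.703239 pt [0.533122   0.23463616] ext -0.077016137315955 0.06717591706936515 ends [0.45720766 0.24761685] [0.5993369  0.22331399]
```

```bash
ls pics
```

```text
scene0.npz
scene0.png
scz.png
top0.npz
top0.png
topz.png
```

View pics/topz.png

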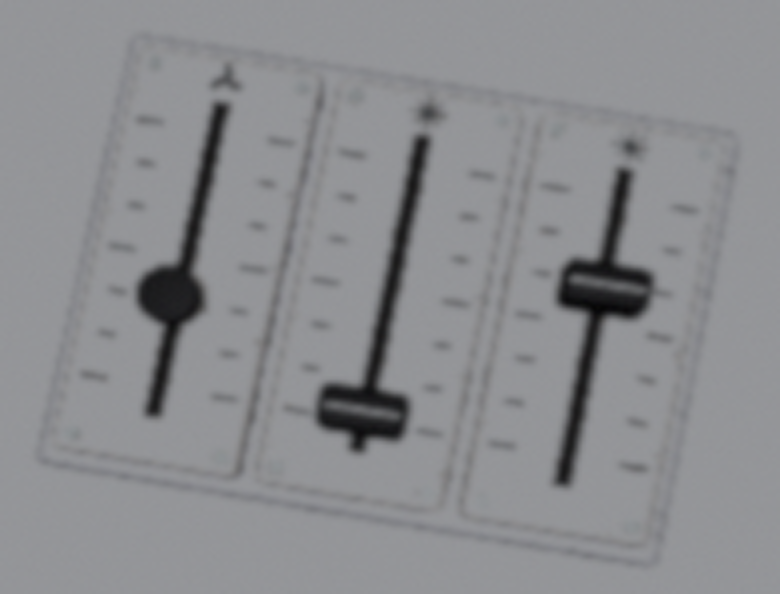

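View pics/scz.png

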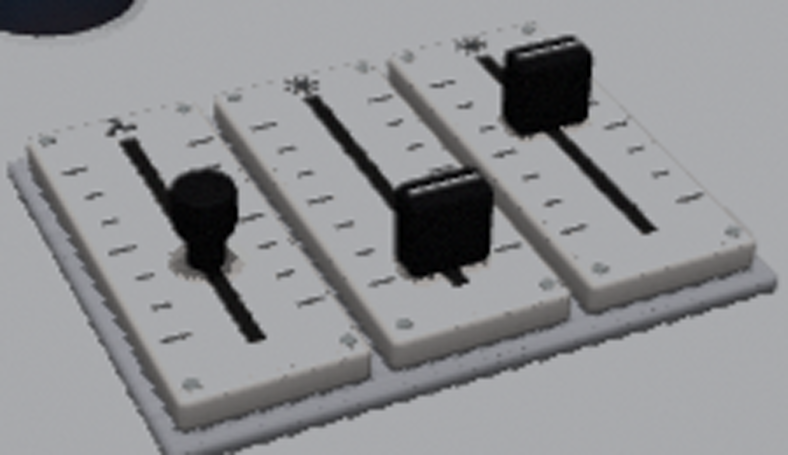

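The zooms show the white top lines clearly on both bar grips: top-zoom low at about (365,411), high at about (610,289). I'll measure these lines sub-pixel in both views.

```bash
cat > lines.py <<'E'
from h import *
TH=np.radians(-9.75)
ex=np.array([np.cos(TH),np.sin(TH)]);ey=np.array([-ex[1],ex[0]])
def line(d,box):
    x0,x1,y0,y1=box
    g=d['pixels'].min(2).astype(float)
    roi=g[y0:y1,x0:x1]
    m=(roi<75).astype(np.uint8)
    m=cv2.morphologyEx(m,cv2.MORPH_CLOSE,np.ones((5,5)))
    m=cv2.morphologyEx(m,cv2.MORPH_OPEN,np.ones((5,7)))
    m=cv2.erode(m,np.ones((3,5)))
    w=np.where(m>0,np.clip(roi-np.median(roi[m>0])-12,0,None),0)
    n,lab,st,_=cv2.connectedComponentsWithStats((w>0).astype(np.uint8))
    k=1+np.argmax([w[lab==i].sum() for i in range(1,n)]); w=w*(lab==k)
    v,u=np.mgrid[y0:y1,x0:x1]
    c=[(w*u).sum()/w.sum(),(w*v).sum()/w.sum()]
    return c,st[k]
def rep(d,boxes):
    r={}
    for k,b in boxes.items():
        c,st=line(d,b);P=ray_plane(d,[c],.0605)[0];r[k]=P
        print(k,np.round(c,2),st,P.round(4),'along',round(P[:2]@ex,4),'across',round(P[:2]@ey,4))
    return r
E
python3 - <<'E'
from lines import *
L=lambda n:dict(np.load(f'pics/{n}0.npz'))
rep(L('top'),dict(low=(300,334,252,278),high=(360,393,218,244)))
rep(L('scene'),dict(low=(312,352,258,300),high=(343,380,220,258)))
t=L('top')
u=lambda x,y:(x/4+225,y/3.6+150)
E=ray_plane(t,[u(222,103),u(153,416),u(423,136),u(357,450),u(625,170),u(563,485)],.024)
for e in E: print(e.round(4),'along',(e[:2]@ex).round(4),'across',(e[:2]@ey).round(4))
C=ray_plane(t,[u(136,35),u(738,135),u(655,563),u(40,462)],.008)
print(C.round(4)); print(np.diff(np.r_[C,C[:1]],axis=0)); 
for i in range(4):
    a=C[(i+1)%4]-C[i]; print(np.linalg.norm(a),np.degrees(np.arctan2(a[1],a[0])))
E
```

```text
low [315.12 263.45] [ 7  9 18  6 67] [0.4577 0.161  0.0605] along 0.4238 across 0.2362
high [375.94 228.48] [ 7  8 18  7 71] [0.5144 0.066  0.0605] along 0.4958 across 0.1522
low [330.83 267.25] [ 9  7 21  7 54] [0.4566 0.1638 0.0605] along 0.4223 across 0.2388
high [359.19 229.24] [ 9  8 16  5 37] [0.5132 0.0707 0.0605] along 0.4938 across 0.1565
[0.6    0.2222 0.024 ] along 0.5537 across 0.3206
[0.4549 0.247  0.024 ] along 0.4065 across 0.3204
[0.5857 0.1385 0.024 ] along 0.5538 across 0.2356
[0.4409 0.1631 0.024 ] along 0.4069 across 0.2354
[0.5712 0.0546 0.024 ] along 0.5537 across 0.1506
[0.4263 0.0789 0.024 ] along 0.4068 across 0.15
[[0.6356 0.2612 0.008 ]
 [0.5915 0.0054 0.008 ]
 [0.3914 0.0394 0.008 ]
 [0.4337 0.2956 0.008 ]]
[[-0.04406835 -0.25579696  0.        ]
 [-0.20013337  0.03396013  0.        ]
 [ 0.04226611  0.2561855   0.        ]
 [ 0.20193561 -0.03434867  0.        ]]
0.25956522170274005 -99.7748860927487
0.20299422815796359 170.3693575084899
0.25964867654679563 80.63159411249546
0.20483608568082365 -9.653455467426648
```

Both views agree within calibration:
- Track direction is −9.7°.
- The grips are 72.0 mm apart along the track (top) and 71.5 mm (scene).
- Cross spacing is 84 mm against the expected 85.
- The plate measures 260 × 204 mm against 262 × 206.

I'll put the jaws along the track, because the grip is free in that direction. That way a centring error can't load the rail.

```bash
cat > mv.py <<'E'
import sys
from lines import *
from scipy.spatial.transform import Rotation as Ro
def to(x,y,z,th):
    s=ctrl.get_state();R=Ro.from_rotvec(s['tool_rot'])
    T=Ro.from_matrix(np.c_[[np.sin(th),-np.cos(th),0],[np.cos(th),np.sin(th),0],[0,0,-1]])
    d=R.inv().apply(np.array([x,y,z])-s['position'])*100
    print('t',s['time'],'pos',s['position'].round(4),'tool shift cm',d.round(2),'rot',(R.inv()*T).as_rotvec().round(4),'F',s['ft_force'].round(1),'w',round(s['grip_width'],3))
E
python3 - <<'E'
from mv import *
p=.423*ex+.2375*ey;print(p)
to(*p,.30,np.radians(-9.7))
E
```

```text
[0.45711072 0.16243472]Traceback (most recent call last):
  File "<stdin>", line 3, in <module>
  File "mv.py", line 6, in to
    T=Ro.from_matrix(np.c_[[np.sin(th),-np.cos(th),0],[np.cos(th),np.sin(th),0],[0,0,-1]])
  File "scipy/spatial/transform/_rotation.pyx", line 1143, in scipy.spatial.transform._rotation.Rotation.from_matrix
ValueError: Non-positive determinant (left-handed or null coordinate frame) in rotation matrix 0: [[-0.16848938  0.98570347  0.        ]
 [-0.98570347 -0.16848938  0.        ]
 [ 0.          0.         -1.        ]].
```

```bash
sed -i 's/\[np.sin(th),-np.cos(th),0\]/[-np.sin(th),np.cos(th),0]/' mv.py
python3 - <<'E'
from mv import *
to(.4571,.1624,.30,np.radians(-9.7))
E
```

```text
t 0.1 pos [0.216  0.6129 0.4038] tool shift cm [-37.71 -34.46  10.44] rot [-1.4000e-03  1.3000e-03  1.4014e+00] F [-0.5  0.1 -0.4] w 0.998
```

Call:
play_rows(targets="-3.8 -3.45 0.8 0 0 0 1; -3.8 -3.45 0.8 0 0 0 1; -3.8 -3.45 0.8 0 0 0 1; -3.8 -3.45 0.8 0 0 0 0.5; -3.8 -3.45 0.8 0 0 0 0.5; -3.8 -3.45 0.8 0 0 0 0.5; -3.8 -3.45 0.8 0 0 0 0.5; -3.8 -3.45 0.8 0 0 0 0.5; -3.8 -3.45 0.8 0 0 0 0.5; -3.8 -3.45 0.8 0 0 0 0.5; 0 0 0 0 0 0.175 0.5; 0 0 0 0 0 0.175 0.5; 0 0 0 0 0 0.175 0.5; 0 0 0 0 0 0.175 0.5; 0 0 0 0 0 0.175 0.5; 0 0 0 0 0 0.175 0.5; 0 0 0 0 0 0.175 0.5; 0 0 0 0 0 0.175 0.5", newtons=10)

```text
time: 2.35
position: [0.4641, 0.1436, 0.3141]
tool_rot: [-2.446, -1.969, 0.02]
ft_force: [1.2, -0.0, -0.2]
grip_width: 0.747
```

```bash
python3 - <<'E'
from mv import *
to(.4571,.1624,.27,np.radians(-9.7))
grab('wrist','w1');to(.4571,.1624,.27,np.radians(-9.7))
E
```

```text
t 2.35 pos [0.4641 0.1436 0.3141] tool shift cm [ 1.73 -1.05  4.4 ] rot [-0.0088  0.0091 -0.0459] F [ 1.2 -0.  -0.2] w 0.747
t 2.4 pos [0.4641 0.1436 0.3141] tool shift cm [ 1.72 -1.06  4.4 ] rot [-0.0087  0.0091 -0.0514] F [ 0.  -0.2  0.7] w 0.747
```

View pics/w1.png

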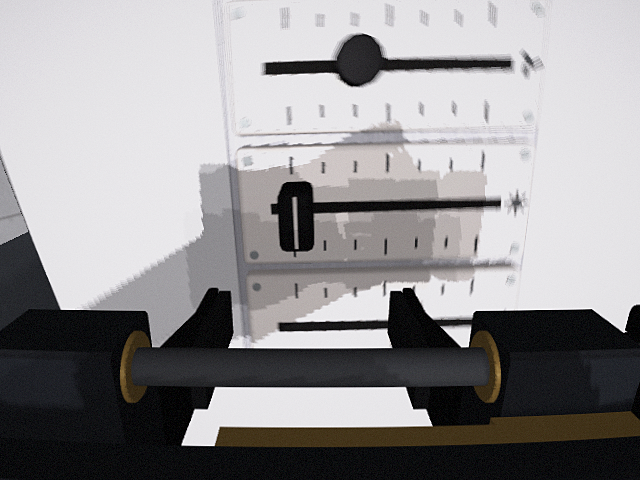

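The wrist view shows the low grip at (296,217), with the jaws running along the track. Next I'll correct sideways while staying high.

Call:
play_rows(targets="0.9 -0.5 1.5 0 0 -0.05 0.5; 0.8 -0.5 1.5 -0.008 0.009 0 0.5; 0 0 0 0 0 0 0.5")

```text
time: 2.78
position: [0.4559, 0.1635, 0.2809]
tool_rot: [-2.386, -2.041, 0.004]
ft_force: [0.3, -0.0, -0.2]
grip_width: 0.748
```

```bash
python3 - <<'E'
from mv import *
d=grab('wrist','w2');to(.4571,.1624,.214,np.radians(-9.7))
g=d['pixels'].min(2)
E
```

```text
t 2.825 pos [0.4564 0.1633 0.2815] tool shift cm [-0.07  0.1   6.75] rot [-0.0021  0.0001  0.0126] F [-0.9 -0.4 -0.8] w 0.751
```

View pics/w2.png

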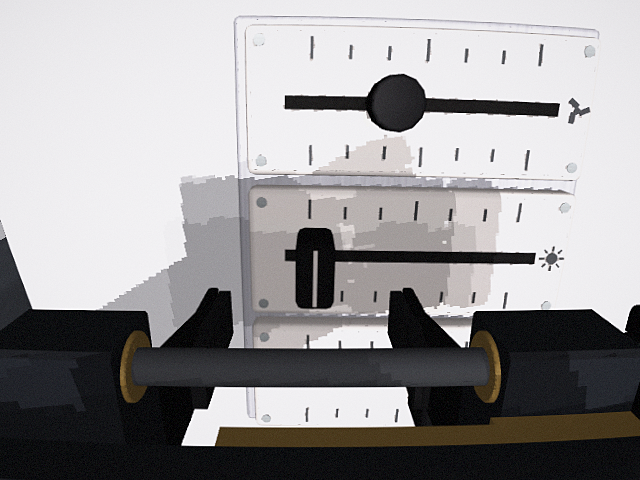

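The line at column 316 sits midway between the fingers (about 311), so I'll descend.

Call:
play_rows(targets="0 0.1 2.2 0 0 0.012 0.5; 0 0 2.2 0 0 0 0.5; 0 0 1.5 0 0 0 0.5; 0 0 0.6 0 0 0 0.5; 0 0 0 0 0 0 0.5")

```text
time: 3.45
position: [0.4588, 0.1632, 0.2163]
tool_rot: [-2.394, -2.033, -0.003]
ft_force: [-0.8, 0.8, -0.3]
grip_width: 0.751
```

```bash
python3 - <<'E'
from mv import *
d=grab('scene','s2');to(.4571,.1624,.214,np.radians(-9.7))
cv2.imwrite('pics/s2z.png',cv2.resize(d['pixels'][180:345,205:430],None,fx=3.5,fy=3.5))
E
```

```text
t 3.5 pos [0.4589 0.1632 0.2167] tool shift cm [-0.11 -0.17  0.27] rot [ 0.0014 -0.0018  0.0066] F [ 0.   1.2 -0.1] w 0.749
```

View pics/s2z.png

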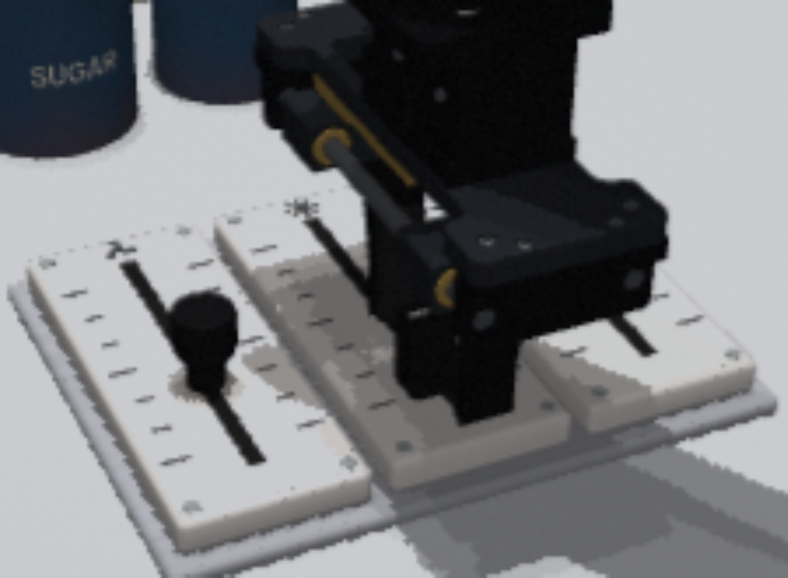

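The fingers straddle the grip, so I'll close.

Call:
play_rows(targets="-0.1 -0.1 0.1 0 0 0 -0.2; 0 0 0 0 0 0 -0.6; 0 0 0 0 0 0 -0.7; 0 0 0 0 0 0 -0.7; 0 0 0 0 0 0 -0.7; 0 0 0 0 0 0 -0.7", newtons=10)

```text
time: 4.25
position: [0.4582, 0.1628, 0.2174]
tool_rot: [-2.394, -2.034, -0.008]
ft_force: [-0.9, 0.5, 0.1]
grip_width: 0.226
```

```bash
python3 - <<'E'
from mv import *
to(.4571,.1624,.214,np.radians(-9.7))
s=ctrl.get_state();P=s['position'][:2];print('along',P@ex,'across',P@ey)
d=grab('wrist','w3');grab('top','t3')
E
```

```text
t 4.25 pos [0.4582 0.1628 0.2174] tool shift cm [-0.06 -0.11  0.34] rot [ 0.0031 -0.004   0.0068] F [-0.9  0.5  0.1] w 0.226
along 0.424046720136249 across 0.23800894893253077
```

View pics/w3.png

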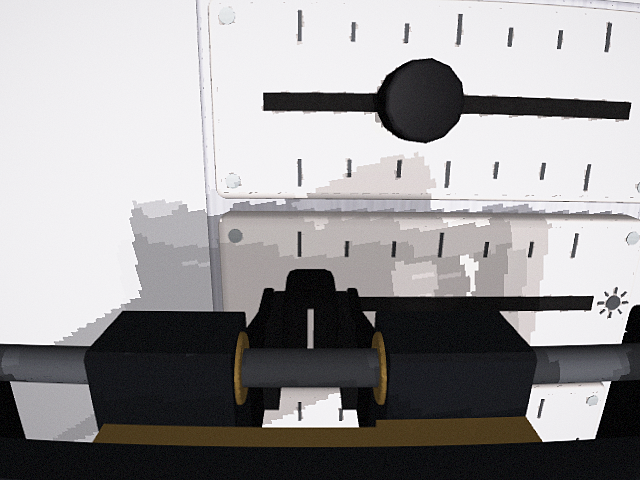

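The grip is held: opening is 19.7 mm and TCP along-track is 0.4240, against 0.4238 measured. Now I'll slide it in small steps and stop a little short.

Call:
play_rows(targets="0 0.8 0 0 0 0 -0.7; 0 1 0 0 0 0 -0.7; 0 1 0 0 0 0 -0.7; 0 1 0 0 0 0 -0.7; 0 1 0 0 0 0 -0.7; 0 1 0 0 0 0 -0.7; 0 0.6 0 0 0 0 -0.7; 0 0 0 0 0 0 -0.7; 0 0 0 0 0 0 -0.7")

```text
time: 5.48
position: [0.5264, 0.1512, 0.2174]
tool_rot: [2.395, 2.033, 0.007]
ft_force: [-1.1, 0.4, 2.3]
grip_width: 0.231
```

```bash
cat > st.py <<'E'
from mv import *
p=.4958*ex+.2375*ey
to(*p,.2165,np.radians(-9.7))
s=ctrl.get_state();P=s['position'][:2];print('along',P@ex,'across',P@ey)
E
python3 st.py
```

```text
t 5.475 pos [0.5264 0.1512 0.2174] tool shift cm [-0.07  0.26  0.09] rot [ 0.0028 -0.0031  0.0061] F [-1.1  0.4  2.3] w 0.231
along 0.49323475210256834 across 0.23817357824733232
```

Call:
play_rows(targets="0 0.25 0 0 0 0 -0.7; 0 0 0 0 0 0 -0.7; 0 0 0 0 0 0 -0.7")

```text
time: 5.85
position: [0.5287, 0.1508, 0.2174]
tool_rot: [2.394, 2.033, 0.007]
ft_force: [-1.0, -0.8, 1.2]
grip_width: 0.231
```

```bash
python3 st.py; python3 -c "
from h import *
d=grab('scene','s4');e=grab('top','t4');w=grab('wrist','w4')
cv2.imwrite('pics/m4.png',np.hstack([cv2.resize(d['pixels'][180:345,205:430],None,fx=1.75,fy=1.75),cv2.resize(e['pixels'][150:315,225:420],None,fx=1.75,fy=1.75)]))"
```

```text
t 5.85 pos [0.5287 0.1508 0.2174] tool shift cm [-0.07  0.02  0.09] rot [ 0.0031 -0.0031  0.0066] F [-1.  -0.8  1.2] w 0.231
along 0.4955481026282022 across 0.23814689115062324
```

View pics/m4.png

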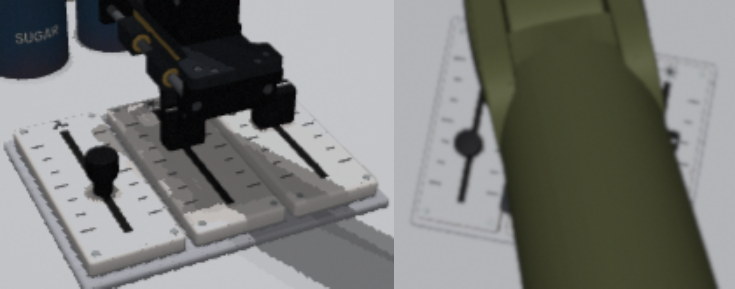

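View pics/w4.png

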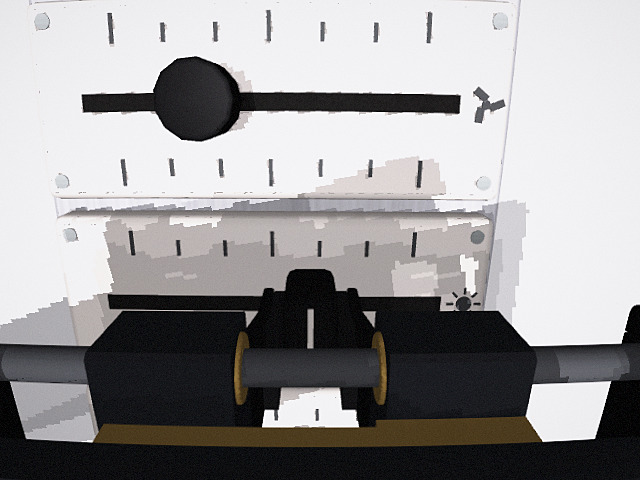

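The grip has moved 71.5 mm, which is about level. I'll let go, rise, and swing left so the cameras can see.

Call:
play_rows(targets="0 0 0 0 0 0 -0.4; 0 0 0 0 0 0 -0.1; 0 0 0 0 0 0 0.2; 0 0 0 0 0 0 0.3; 0 0 -1.5 0 0 0 0.3; 0 0 -3 0 0 0 0.3; 0 0 -4 0 0 0 0.3; 0 0 -4 0 0 0 0.3; 3 -2 0 0 0 0 0.3; 4.5 -2.5 0 0 0 0 0.3; 4.5 -2.5 0 0 0 0 0.3; 4.5 -2.5 0 0 0 0 0.3; 4.5 -1.5 0 0 0 0 0.3; 4.5 0 0 0 0 0 0.3; 0 0 0 0 0 0 0.3")

```text
time: 7.88
position: [0.4609, 0.4265, 0.3611]
tool_rot: [2.398, 2.026, 0.033]
ft_force: [0.3, -0.3, -0.4]
grip_width: 0.65
```

```bash
cat > chk.py <<'E'
import sys
from mv import *
n=sys.argv[1]
s=ctrl.get_state();print(s['time'],s['position'],s['ft_force'])
d=grab('scene','s'+n);e=grab('top','t'+n)
cv2.imwrite(f'pics/m{n}.png',np.hstack([cv2.resize(d['pixels'][180:345,205:430],None,fx=1.75,fy=1.75),cv2.resize(e['pixels'][150:315,225:420],None,fx=1.75,fy=1.75)]))
E
python3 chk.py 5
```

```text
7.875 [0.46091955 0.42652235 0.36106668] [ 0.29712841 -0.30384074 -0.41873925]
```

View pics/m5.png

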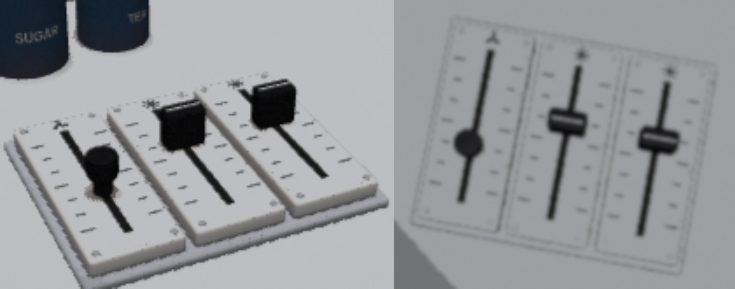

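Both views are now clear: the grips sit side by side at scene (311,237)/(361,238) and top (324,218)/(376,228). I'll measure how level they are.

```bash
python3 - <<'E'
from lines import *
L=lambda n:dict(np.load(f'pics/{n}.npz'))
t=L('t5');s=L('s5')
for n,d,b in(('top',t,dict(low=(307,341,205,232),high=(360,393,218,244))),('scene',s,dict(low=(293,330,225,270),high=(343,380,220,258)))):
    print(n);r=rep(d,b);v=r['high']-r['low'];print('dx',v[:2]@ex*1000,'line angle',np.degrees(np.arctan2(-v[0],-v[1]))*-1)
# plate direction refined from tick/track ends
cs=[]
for d,nm in((t,'top'),):
    g=d['pixels'].max(2)
    C=[]
    for x0,x1 in((250,290),(300,338),(355,395)):
        pass
# change check vs first images
for a,b,box in(('top0','t5',(255,285,222,245)),('top0','t5',(360,393,218,244)),('scene0','s5',(248,280,258,300)),('scene0','s5',(346,378,222,256))):
    x0,x1,y0,y1=box;A,B=[cv2.cvtColor(L(q)['pixels'][y0:y1,x0:x1],cv2.COLOR_BGR2GRAY).astype(np.float32) for q in(a,b)]
    print(a,box,'shift px',cv2.phaseCorrelate(A,B)[0])
E
```

```text
top
low [323.86 218.11] [ 9 10 17  7 73] [0.5297 0.1485 0.0605] along 0.4969 across 0.2361
high [376.01 228.49] [ 8  8 17  7 72] [0.5144 0.0659 0.0605] along 0.4958 across 0.1521
dx -1.0239044143317633 line angle -10.448611529969835
scene
low [307.99 240.86] [ 6 14 20  6 46] [0.5283 0.1521 0.0605] along 0.4949 across 0.2394
high [359.23 229.26] [ 9  8 16  5 37] [0.5131 0.0706 0.0605] along 0.4937 across 0.1565
dx -1.1858077938111953 line angle -10.56979114745115
top0 (255, 285, 222, 245) shift px (-0.023911755751736763, 0.043551252065967105)
top0 (360, 393, 218, 244) shift px (0.07086420840107976, 0.4590403287204463)
scene0 (248, 280, 258, 300) shift px (0.0426627064870555, 0.49325712874520633)
scene0 (346, 378, 222, 256) shift px (0.016233072534831194, -0.019456794572082714)
```

Both views put the moved grip level with the other to about 1.1 mm. The high grip's line is unchanged (228.48 to 228.49 px) and the knob hasn't moved. The arm is clear, so I'm handing in.

```bash
python3 -c "
from bench import ctrl
print(ctrl.close_job())"
```

```text
the job is handed in; nothing more can be done
None
```

I slid the turned-down bar grip about 73 mm along its track to the other bar grip's level, let go, and handed the job in at about 8 s. I gripped it along its track with 10 N, and the arm was clear of everything at the end.

- **Level:** the moved grip stands about 1 mm too far along compared with the other bar grip (1.0 mm in the top view, 1.2 mm in the scene view). I left that, as it is within the 2 mm camera calibration.
- **Disagreement:** the arm's own position showed 71.5 mm of travel before release, while the cameras measured 72.6–73.1 mm. The grip probably crept about 1 mm as the jaws opened.
- **Other bar grip and knob:** neither appears to have moved. The white line on the other bar grip stayed within about 0.1 px in both views. A rougher image-shift check gave about 0.5 px for that grip in the top view and for the knob in the scene view. The same check gave almost no shift in the opposite view each time, so I put it down to changed shading.

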